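# Pin the board tray and hold the flip frame's flap at its balance point

## Task

Take the orange-headed pin out of its grey parking block and push it fully home through the hole in the tray's yellow tongue and the flap below it, while the flap still lies flat. Then swing the flap up by its red handle bar until it stands straight upright on its balance point, never letting it go over to the back, and finish while still holding it there, gripped and at rest. Leave the other things on the bench where they are.

Things in the scene. Friction and masses are not known exactly. Their poses are not given: they have to be found in the camera images.
- flip_frame: Base of the flip frame for circuit boards, fixed to the bench: aluminium plate with two blue hinge cheeks at its far side. Origin on the bench surface; x points from the handle side to the hinge side, z up, y along the hinge. Plate 12 mm thick, x = -67.5 to 107.5 mm, 214 mm wide; hinge axis at x = 75 mm, 66 mm above the bench.
- flap (a joint): Hinge of the aluminium flap: 0 = flat towards the robot (start), grows as the handle edge rises, 1.57 = straight upright, its balance point within 0.03 rad once pinned (centre of mass right above the hinge), 2.3 = fallen over on the rear stops. Hardly any friction: it falls back below the balance point and over beyond it. Flap with tray and board: about 0.5 kg.
- flap_hinge (a point): Point on the hinge axis in the middle of the flap's width; its axes turn with the flap and are those of the flip frame when the flap is flat.
- handle_bar (a point): Centre of the red handle bar, parallel to the hinge, 170 mm from it: round, 12 mm thick, 112 mm long, on two thin steel rods (86 mm free between them) that leave 56 mm free between bar and flap edge. When flat it is 60 mm above the bench, 6 mm below the hinge axis, free below and in front. It can turn between closed fingers as the flap swings. Axes as flap_hinge.
- tray_hole (a point): Centre of the upper mouth of the 10 mm hole in the yellow tongue of the black tray that carries the circuit board; 70 mm above the bench when flat. Chamfered 2 mm. It goes on through the flap below: 22 mm in all, then free air. 55 mm from the hinge axis, 56 mm to +y of the middle. z = hole axis, up when flat. The board's edge is 26 mm away in -y, its parts 23 mm above the mouth.
- tray (a joint): Slide of the tray on the flap: 0 = home against its outer stop, the two holes in line (start), up to 0.012 m = slid towards the hinge. It moves at about 0.5 N and slides down when the flap is raised without the pin.
- pin_knob (a point): Centre of the orange round knob (16 mm thick, 32 mm tall) that heads the loose steel pin. z = pin axis, up at the start. Shank below the knob: 8 mm thick, 30 mm long; fully home, the knob's underside rests on the tongue. 0.03 kg. It starts upright in the parking block, knob resting on the block's top, its centre 52 mm above the bench.
- pin_tip (a point): Lower end of the pin's shank (pointed: chamfered 3 mm), on its axis, 46 mm below the knob's centre. Axes as pin_knob.
- block_hole (a point): Centre of the hole's mouth on the top of the grey parking block (50 x 50 x 36 mm, fixed to the bench), 36 mm above the bench; 11 mm hole. A bench vice, 200 mm tall, stands in front of the block, between it and the robot, up to x = 0.58 m.
- driver_yellow: Yellow-handled screwdriver lying on the bench, 175 mm; bystander. Origin at its underside.
- cap_old: White can capacitor, 32 mm in diameter, 75 mm tall, standing; bystander. Origin at its underside.
- solder_spool: White spool of solder, 52 mm in diameter, 45 mm tall, standing; bystander. Origin at its underside.
Mind the look-alikes: they are no part of the job. What is meant by the part that bears pin_knob is not blue or purple, and is the smaller of those in its own colour.

How it is judged:
On the way:
1. the pin is fully home through the tongue and the flap while the flap lies flat (z of pin_tip in the frame of tray_hole below -0.026 m and horizontal distance between pin_tip and tray_hole below 0.005 m and angle between the z axis of pin_tip and the z axis of tray_hole, either way round below 0.2 rad and value of joint flap below 0.1 rad), for 0.3 s.
At the end, for the whole second after the job is handed in: The robot's fingers hold the flap (more than 0.5 N) at rest upright at its balance point (1.57 rad within 0.07), with the pin still home through both holes (within 6 mm of full depth) and the tray still in its home place (within 5 mm) (value of joint flap between 1.5 and 1.64 rad and velocity of joint flap between -0.1 and 0.1 rad/s and contact force between the fingers and flap above 0.5 N and value of joint tray below 0.005 m and z of pin_tip in the frame of tray_hole below -0.024 m and x of pin_tip in the frame of tray_hole between -0.006 and 0.006 m and y of pin_tip in the frame of tray_hole between -0.006 and 0.006 m and angle between the z axis of pin_tip and the z axis of tray_hole, either way round below 0.25 rad); the arm keeps its last pose, push and grip.
It fails at once if the flap goes over to the back (past 1.9 rad) (value of joint flap above 1.9 rad).
It fails at once if a bystander is moved by more than 30 mm (distance of any of driver_yellow, cap_old, solder_spool from where it was at the start of the episode above 0.03 m).
It also fails if it takes over 70 s, if anything falls off the work surface, if the arm or the gripper's body presses on something with over 40 N, if the wrist force passes 120 N, or if a joint passes its speed limit or range.

## Robot

A 6-joint arm with a two-finger parallel gripper is mounted at the origin on a cart in front of the work surface, level with it; the furniture and walls round the work are solid. World frame = base frame: x ahead of the robot, y to its left, z up, the work surface at z = 0. Lengths are in m, angles in rad, forces in N, time in s.
With the tool pointing down it reaches from about 0.375 to 0.975 m from the base axis. Payload 3.8 kg.
Tool frame: the origin (TCP) lies at the very end of the fingers, on their centre line; the grasp point (between the pads) lies 19 mm behind it; z points along the fingers, y is the line along which they close (so a half turn about z gives the same grasp; the last joint's range is limited). The gripper opens to 85 mm and grips with 20 to 120 N. Pads are 22 mm wide; open, the fingers measure 114 mm over their backs; the gripper's body (76 mm by 85 mm) begins 54 mm behind the grasp point. The pads swing forward as they close: fully open they stand 13 mm farther back than shut.
Start: joints at [-1.143, 0.264, 1.604, -0, 1.274, -0.037], TCP at [0.303, -0.603, 0.231] pointing down, gripper open.
Joint ranges: [-2.63, 2.63], [-0.94, 2.18], [0.31, 2.57], [-1.31, 4.45], [0, 2.66], [-2.55, 2.55]. Speed limits (rad/s): [2.57, 2.57, 3.14, 3.14, 3.14, 3.14].

## Interface

Orientations are given as a unit quaternion [w, x, y, z].
In Python, from station import ctrl gives the robot as it stands. The module is installed in compiled form; this text tells all that it offers.
- The arm moves only by the shell command python3 -m handwheel 'ROWS' [FORCE]. ROWS is JSON, one flat list of numbers, 5 for each row, row after row: the shift along the world's x, y, z in mm, then the turn about the world's z in degrees, then the closure, from 0 (fully open) to 1 (shut). A call has exactly 10 rows; each row is the pose to reach, as a shift and turn from the pose commanded when the call began; what a row does not reach only later rows make up. A row lasts 1/10 s, in which the tool goes at most 50 mm and 8.59 degrees, less where a joint would pass 70% of its speed; a pose out of reach is approached as far as the arm can. A call with a gripper value outside its range is refused whole. The fingers move at their own pace and stop on an object; FORCE is the grip in N (left out, the last holds). Time passes only in rows, so rows that repeat a pose let the fingers close, or fill a call up. It gives the time, the measured TCP pose, the force, the opening and the grip force at its end, in the units of the state.
- ctrl.read_state(): the state, without advancing time (a new reading comes with each control period).
- ctrl.camera(name): name is "scene" or "top" or "wrist"; returns the picture (420x560x3 uint8, red, green, blue); there is no depth.
- ctrl.camera_params(name): a dict with "fx", "fy", "cx", "cy" (pixels), "k1" (the pictures are not rectified: a ray, as slopes to the right and down, at radius r is drawn at 1 + k1 r^2 times it, then the intrinsics apply), "rvec" (rotation vector, rad) and "tvec" (3), from world to camera coordinates, as OpenCV has them. Camera axes: x right, y down, z forward; pixel columns grow to the right and rows downward; lengths in m; the calibration is good to about 2 mm. A picture is of the moment at which its call begins: read the wrist's pose just before it. camera_params takes no time and is no camera call; for the wrist camera it gives the pose at the moment of the call.
- ctrl.job_done(): hands the job in; it is judged then, once.
The state is a dict: "t": time; "q": joint angles; "joint_velocities": joint speeds; "tau": joint torques, N m; "tool_pos": TCP position; "tcp_rot": TCP orientation; "wrist_force": force on the tool from outside, world axes, zero at the start; "ft_torque": the same for the moment, N m; "finger_gap": opening from 0.0 (shut) to 1.0 (fully open); "finger_force": force on a finger pad.
Only numpy, scipy, OpenCV 4.12 (cv2) and the standard library are available. Lean on these libraries where they do the work, as an engineer would, in place of code of your own. Each camera call takes 0.05 s, during which the arm holds its last target. There are 200 camera calls.

## Working session

There is one attempt and no reset: what is moved stays moved. The work goes in short steps, Python scripts to look and compute and a shell command to move; the robot and the scene stay as the last step left them, time stands still between calls to the robot, and variables do not carry over. Pictures are saved under pics/ and viewed, at most 10 in all, crops included, and the job is handed in when it is done.

```bash
mkdir -p pics
cat > h.py <<'E'
import numpy as np, cv2
from station import ctrl
def snap(n,f,crop=None,s=1):
    im=ctrl.camera(n)[:,:,::-1]
    cv2.imwrite('pics/raw_'+f+'.png',im)
    if crop: x0,y0,x1,y1=crop; im=im[y0:y1,x0:x1]
    cv2.imwrite('pics/'+f+'.png',cv2.resize(im,None,fx=s,fy=s,interpolation=cv2.INTER_CUBIC))
def cam(n):
    p=ctrl.camera_params(n); K=np.array([[p['fx'],0,p['cx']],[0,p['fy'],p['cy']],[0,0,1.]])
    return K,np.array([p['k1'],0,0,0,0.]),np.array(p['rvec'],float),np.array(p['tvec'],float)
def ray(c,u,v):
    K,d,r,t=c; R=cv2.Rodrigues(r)[0]
    # exact inversion of model
    x=np.array([(u-K[0,2])/K[0,0],(v-K[1,2])/K[1,1]]); y=x.copy()
    for _ in range(30): y=x/(1+d[0]*(y@y))
    return -R.T@t, R.T@np.array([y[0],y[1],1])
def atz(c,u,v,z):
    o,d=ray(c,u,v); return o+d*(z-o[2])/d[2]
def proj(c,P): return cv2.projectPoints(np.array(P,float).reshape(-1,3),c[2],c[3],c[0],c[1])[0][:,0]
E
python3 - <<'E'
from h import *
snap('scene','s0',s=1.4);snap('top','t0',s=1.4)
for n in('scene','top','wrist'):
    c=cam(n);print(n,ctrl.camera_params(n),ray(c,280,210))
print(ctrl.read_state())
E
```

```text
scene {'fx': 463.43098766418314, 'fy': 463.43098766418314, 'cx': 273.4424575866587, 'cy': 203.5980872436248, 'k1': 0.014637546125952687, 'rvec': array([ 0.87471757, -2.18271516,  1.3823568 ]), 'tvec': array([0.33920122, 0.28032572, 0.4782272 ])} (array([0.02161164, 0.45850169, 0.46005475]), array([ 0.61900033, -0.65339366, -0.43624117]))
top {'fx': 501.8882874482605, 'fy': 501.8882874482605, 'cx': 273.8150246746002, 'cy': 220.0007688671637, 'k1': -0.019726753317569304, 'rvec': array([ 2.15085692, -2.16906986,  0.09690425]), 'tvec': array([-0.10779503,  0.57106559,  1.25867611])} (array([ 0.43482092, -0.13203904,  1.30977009]), array([ 0.124792  ,  0.00258365, -0.99245615]))
wrist {'fx': 371.77951877352683, 'fy': 371.77951877352683, 'cx': 282.6454444636311, 'cy': 204.17206071929485, 'k1': -0.09332600757840098, 'rvec': array([-2.4456648 ,  1.50750933,  0.23500756]), 'tvec': array([-0.67403938, -0.03848668,  0.37985688])} (array([ 0.37245211, -0.56805725,  0.37241367]), array([-0.28654592, -0.13384401, -0.94882749]))
{'t': 0.1, 'q': array([-1.14288950e+00,  2.64712572e-01,  1.60525478e+00, -8.64741910e-06,
        1.27371292e+00, -3.68772807e-02]), 'joint_velocities': array([-0.00043202,  0.00030575, -0.00219974,  0.00101888, -0.00101063,
       -0.00237799]), 'tau': array([ 8.52854146e-05, -5.16705108e+01, -3.68592095e+01, -1.34914085e-04,
        6.29699338e-03, -2.63768510e-05]), 'tool_pos': array([ 0.30228509, -0.60277726,  0.23005375]), 'tcp_rot': array([-1.02311592e-03,  9.73117453e-01,  2.30307041e-01, -2.06835954e-04]), 'wrist_force': array([0.51555475, 0.30192443, 0.2952414 ]), 'ft_torque': array([ 0.00126271, -0.03133291, -0.00654019]), 'finger_force': 0.0, 'finger_gap': 0.999013916456356}
```

View pics/s0.png

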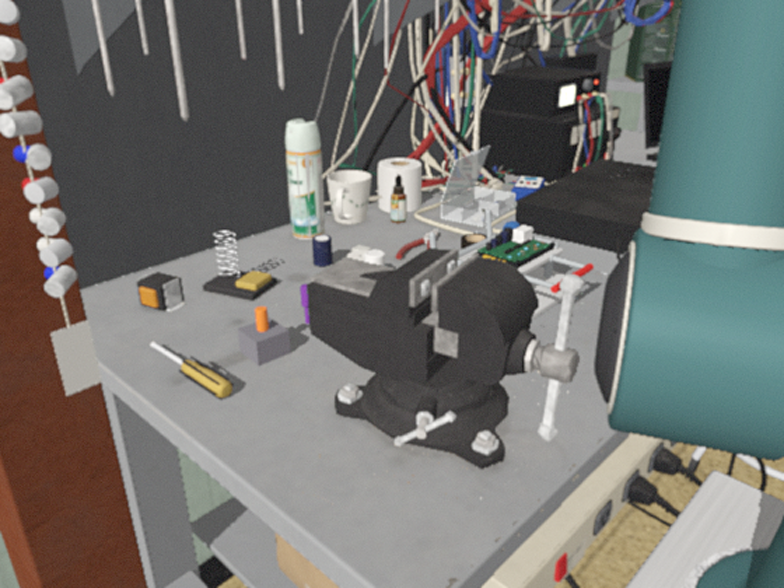

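View pics/t0.png

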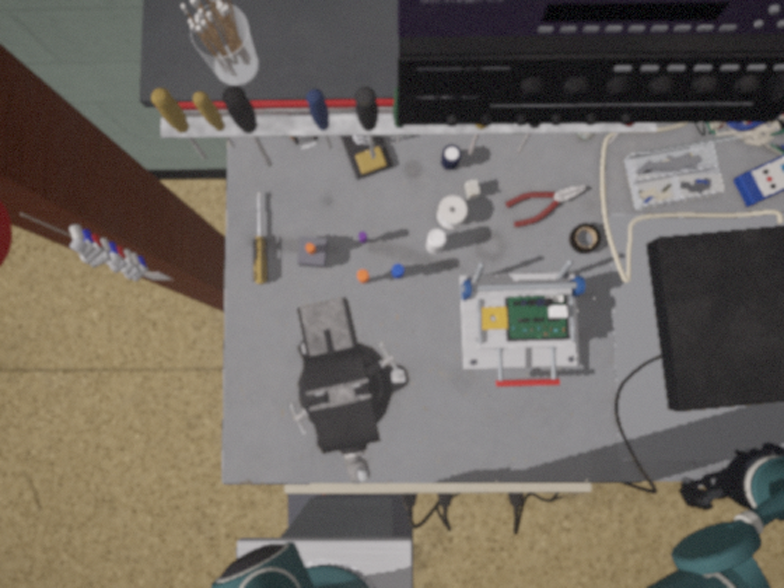

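The scene view shows a grey block with an orange knob at about (187,228) raw px, the vice in front of it, and the driver to its left. In the top view (raw = shown/1.4) the frame is at about (370,235), the tongue at (352,227) and the red bar at (377,273). Candidate knobs are orange (222,177) on the grey block, orange (259,197), blue (284,194) and purple (259,169). I'll confirm with an enlarged crop.

Run:
```python
from h import *
a=cv2.imread('pics/raw_t0.png')
x=cv2.resize(a[150:220,195:325],None,fx=6,fy=6,interpolation=cv2.INTER_CUBIC)[:290]
y=cv2.resize(a[185:285,320:425],None,fx=3,fy=3,interpolation=cv2.INTER_CUBIC)
o=np.zeros((600,790,3),np.uint8);o[:290,:780]=x[:,:780];o[300:600,:315]=y
s=cv2.imread('pics/raw_s0.png')[180:280,150:300]
o[300:600,330:780]=cv2.resize(s,None,fx=3,fy=3,interpolation=cv2.INTER_CUBIC)
cv2.imwrite('pics/c0.png',o)
```

```text
(no output)
```

View pics/c0.png

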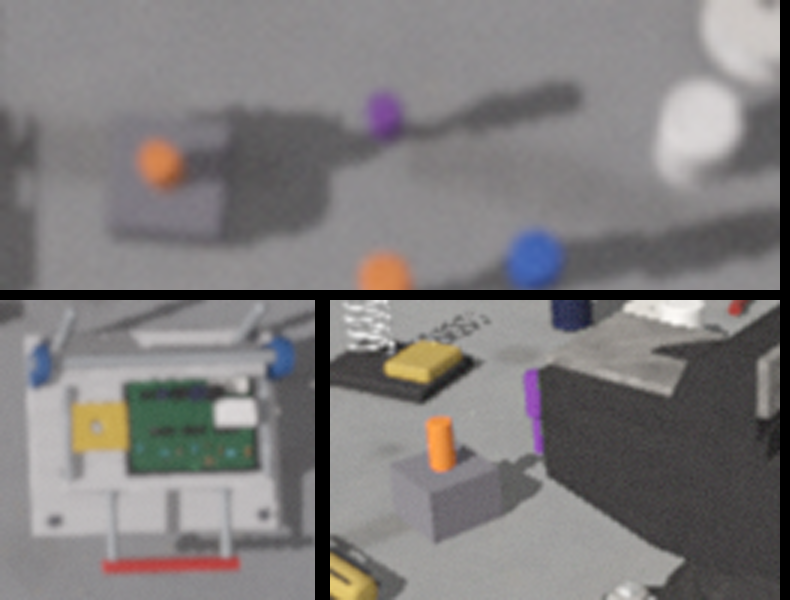

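Orange on the grey block (raw 222,177) is the one: it's clearly slimmer than the free-standing orange (259,197), and it sits in the block. Next I'll measure.

Run:
```python
from h import *
t=cam('top');s=cam('scene')
print('knob top',atz(t,221.7,177,.068))
o1,d1=ray(t,221.7,177)
# scene: knob top centre crop (439,423)->
o2,d2=ray(s,150+(439-330)/3,180+(423-300)/3)
A=np.c_[d1,-d2];k=np.linalg.lstsq(A,o2-o1,rcond=None)[0];print('tri',o1+k[0]*d1,o2+k[1]*d2)
print('hole',atz(t,352,227.3,.07))
a=atz(t,354.7,273.7,.06);b=atz(t,399.3,272.7,.06);print('bar',a,b,(a+b)/2,np.linalg.norm(a-b))
d=(a-b)/np.linalg.norm(a-b); yaw=np.arctan2(-d[0],d[1]);print('yaw',yaw)
ex=np.array([np.cos(yaw),np.sin(yaw),0]);ey=np.array([-ex[1],ex[0],0])
h=(a+b)/2+.17*ex;print('hole pred',h-.055*ex+.056*ey)
for n,p,z in(('orange2',(259,196.5),.1),('blue',(284,193.5),.1),('purple',(259,169),.1),('cap',(312,171.5),.075),('spool',(323,150.5),.045),('vice jaw',(252,215),.2),('vicecorner r',(254,253),.2),('chk+y',(333,206),.09),('chk-y',(413,204),.09)):
    print(n,atz(t,*p,z))
```

```text
knob top [0.67604358 0.01711672 0.068     ]
tri [0.67679922 0.01758396 0.06411008] [0.67871427 0.01987012 0.0647567 ]
hole [ 0.54585913 -0.30664731  0.07      ]
bar [ 0.43155811 -0.31200954  0.06      ] [ 0.43308697 -0.42212717  0.06      ] [ 0.43232254 -0.36706835  0.06      ] 0.11012824120319212
yaw 0.01388293612980435
hole pred [ 0.54653404 -0.30947726  0.06      ]
orange2 [ 0.62058775 -0.0780038   0.1       ]
blue [ 0.62736435 -0.13899763  0.1       ]
purple [ 0.68874227 -0.07830406  0.1       ]
cap [ 0.68620493 -0.2095972   0.075     ]
spool [ 0.74684792 -0.24059154  0.045     ]
vice jaw [ 0.56373973 -0.06668115  0.2       ]
vicecorner r [ 0.4791595  -0.07084528  0.2       ]
chk+y [ 0.59682171 -0.25865543  0.09      ]
chk-y [ 0.59989482 -0.45420255  0.09      ]
```

```bash
python3 -m handwheel '[0,0,45,0,0, 30,37,70,8,0, 60,74,70,16,0, 91,110,70,24,0, 122,148,70,32,0, 152,184,70,40,0, 183,221,70,48,0, 214,258,70,56,0, 244,295,70,64.2,0, 244,295,70,64.2,0]' 20
python3 - <<'E'
from h import *
s=ctrl.read_state();print(s['tool_pos'],s['tcp_rot'],s['q'])
c=cam('wrist');snap('wrist','w0',s=1.4)
P=[[.546,-.308,.07],[.4325,-.312,.06],[.4325,-.422,.06]]
print(proj(c,P)); np.save('w0.npy',np.array([*c[2],*c[3]]))
E
```

```text
t: 1.1
tool_pos: [0.5496, -0.3033, 0.3005]
tcp_rot: [-0.001, 0.699, 0.715, 0.001]
wrist_force: [-0.3, 0.2, -0.3]
finger_gap: 1.005
finger_force: 0.0
[ 0.54955416 -0.30326202  0.30054844] [-0.00078808  0.69890741  0.71521069  0.00121509] [-0.54543998  0.14140929  1.62323144  0.00277542  1.37793757 -0.56903012]
[[277.62258151 171.50449552]
 [170.61608961 170.97640157]
 [177.11570515 264.83673163]]
```

View pics/w0.png

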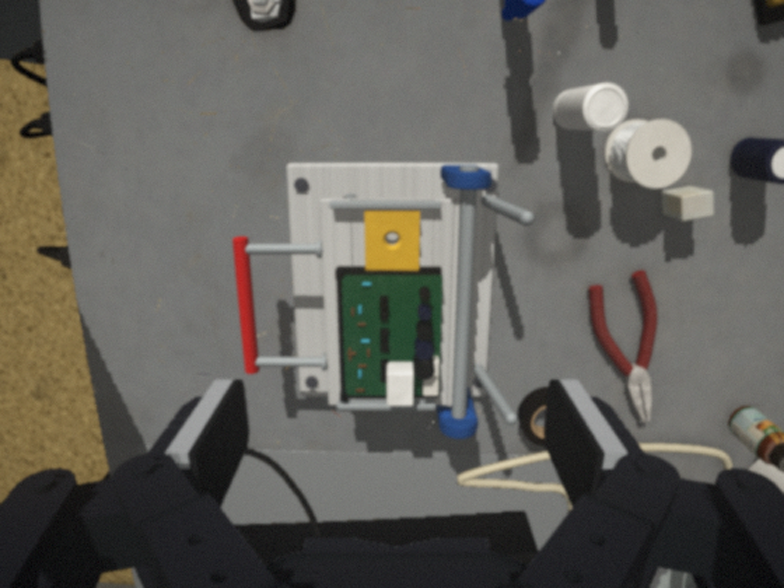

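The wrist view shows the hole at raw (280,169.3) and the red bar ends at (171.4,170) and (179.3,265). There are no surprises.

Run:
```python
from h import *
s=ctrl.read_state();print(s['t'],s['tool_pos'],s['tcp_rot'])
c=cam('wrist');v=np.load('w0.npy');c0=(c[0],c[1],v[:3],v[3:])
for q in(c0,c): print(atz(q,280,169.3,.07),atz(q,171.4,170,.06),atz(q,179.3,265,.06))
a=atz(c,171.4,170,.06);b=atz(c,179.3,265,.06);d=a-b;print('yaw',np.arctan2(-d[0],d[1]),np.linalg.norm(d))
im=cv2.imread('pics/raw_w0.png')[135:205,245:320];cv2.imwrite('pics/w0c.png',cv2.resize(im,None,fx=8,fy=8,interpolation=cv2.INTER_CUBIC))
R=cv2.Rodrigues(c[2])[0];print('cam pos',-R.T@c[3])
```

```text
1.15 [ 0.54790555 -0.3056763   0.3005661 ] [-6.00159163e-04  7.00386560e-01  7.13763480e-01 -2.27788364e-05]
[ 0.54838391 -0.30564123  0.07      ] [ 0.43340895 -0.31092737  0.06      ] [ 0.4350359  -0.42212462  0.06      ]
[ 0.54636231 -0.30847575  0.07      ] [ 0.43129634 -0.31334974  0.06      ] [ 0.432401   -0.42471604  0.06      ]
yaw 0.009918760628948997 0.11137178227269759
cam pos [ 0.54756413 -0.22818492  0.44294722]
```

```bash
python3 -m handwheel '[20,50,0,0,0, 40,100,0,0,0, 60,150,0,0,0, 80,200,0,0,0, 100,250,0,0,0, 120,300,0,0,0, 130,326,0,0,0, 130,326,-20,0,0, 130,326,-50,0,0, 130,326,-50,0,0]'
python3 - <<'E'
from h import *
snap('wrist','dummy')
s=ctrl.read_state();print(s['tool_pos'],s['tcp_rot'],s['q'])
c=cam('wrist');snap('wrist','w1',s=1.4)
print(proj(c,[[.677,.018,.068],[.677,.018,.036]]));np.save('w1.npy',np.array([*c[2],*c[3]]))
E
```

```text
t: 2.15
tool_pos: [0.6734, 0.0167, 0.2454]
tcp_rot: [-0.003, 0.702, 0.712, -0.004]
wrist_force: [-1.1, -0.7, -1.0]
finger_gap: 1.0
finger_force: 0.0
[0.67441965 0.01639328 0.24789643] [-0.00228656  0.70259183  0.71158475 -0.00257662] [-1.23378168e-02  2.58559387e-01  1.58007366e+00 -5.57597607e-04
  1.30982837e+00 -2.49101783e-02]
[[285.49761625 176.28934163]
 [285.4585064  168.70263848]]
```

View pics/w1.png

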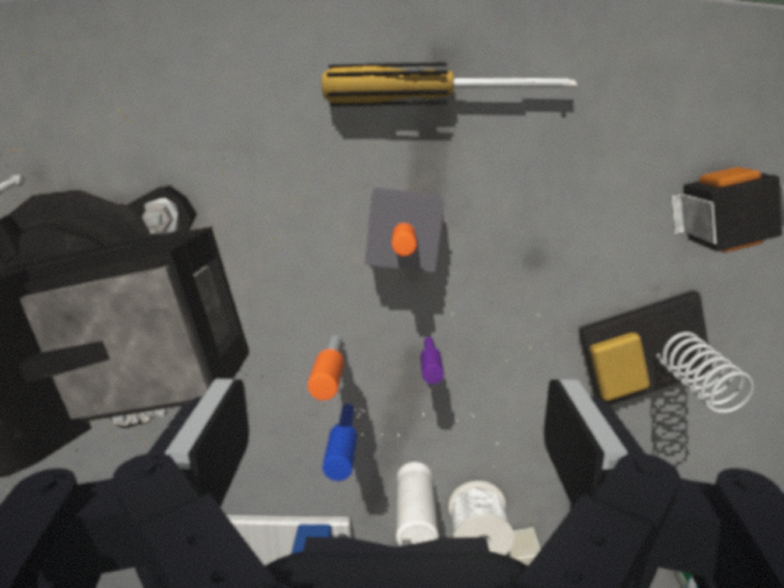

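Orange knob's top is at raw (288.6,172.9), centred on its block. The vice is clear of the fingers.

Run:
```python
from h import *
s=ctrl.read_state();print(s['tool_pos'],s['tcp_rot'])
for q in (cam('wrist'),): print(atz(q,288.6,172.9,.068))
v=np.load('w1.npy');c=cam('wrist');print(atz((c[0],c[1],v[:3],v[3:]),288.6,172.9,.068))
```

```text
[0.67569126 0.01628368 0.25023387] [-0.00092175  0.70264956  0.71153455 -0.00115368]
[0.68173853 0.02048599 0.068     ]
[0.67969988 0.02112212 0.068     ]
```

```bash
python3 -m handwheel '[2,2,-40,0,0, 2,2,-80,0,0, 2,2,-120,0,0, 2,2,-155,0,0, 2,2,-185,0,0, 2,2,-205,0,0, 2,2,-209,0,0, 2,2,-209,0,0, 2,2,-209,0,0.5, 2,2,-209,0,0.7]' 40 && python3 -m handwheel '[0,0,0,0,1, 0,0,0,0,1, 0,0,0,0,1, 0,0,0,0,1, 0,0,0,0,1, 0,0,0,0,1, 0,0,0,0,1, 0,0,0,0,1, 0,0,0,0,1, 0,0,0,0,1]'
```

```text
t: 3.25
tool_pos: [0.6805, 0.0194, 0.0449]
tcp_rot: [0.002, 0.702, 0.712, 0.001]
wrist_force: [-0.6, 1.0, -0.7]
finger_gap: 0.695
finger_force: 0.0
t: 4.25
tool_pos: [0.6789, 0.0197, 0.0429]
tcp_rot: [0.0, 0.702, 0.712, 0.0]
wrist_force: [-0.7, 0.9, 4.8]
finger_gap: 0.172
finger_force: 39.2
```

```bash
python3 -m handwheel '[0,0,10,0,1, 0,0,30,0,1, 0,0,60,0,1, 0,0,100,0,1, 0,0,145,0,1, 0,0,190,0,1, -10,-25,200,0,1, -25,-65,200,0,1, -42,-105,200,0,1, -58,-145,200,0,1]' && python3 -m handwheel '[-16,-40,0,0,1, -32,-80,0,0,1, -48,-120,0,0,1, -62,-155,0,0,1, -71,-178,0,0,1, -74,-183,0,0,1, -74,-183,-30,0,1, -74,-183,-60,0,1, -74,-183,-75,0,1, -74,-183,-75,0,1]'
python3 - <<'E'
from h import *
for i in range(4): ctrl.camera('top')
s=ctrl.read_state();print(s['tool_pos'],s['tcp_rot'],s['finger_gap'])
c=cam('wrist');snap('wrist','w2',s=1.4)
R=cv2.Rodrigues(c[2])[0];T=s['tool_pos']
np.save('w2.npy',np.array([*c[2],*c[3]]))
print('axis pts',proj(c,[T+[0,0,.044],T+[0,0,.012],T+[0,0,-.02],T+[0,0,-.034],[T[0],T[1],.07]]))
E
```

```text
t: 5.25
tool_pos: [0.6197, -0.1264, 0.2425]
tcp_rot: [0.0, 0.702, 0.713, -0.0]
wrist_force: [1.7, 0.1, -0.3]
finger_gap: 0.169
finger_force: 39.3
t: 6.25
tool_pos: [0.5448, -0.3064, 0.1639]
tcp_rot: [-0.003, 0.702, 0.712, -0.001]
wrist_force: [-0.7, 1.1, -1.3]
finger_gap: 0.169
finger_force: 39.3
[ 0.5478926  -0.30873146  0.16929193] [1.51454476e-03 7.01776251e-01 7.12395716e-01 3.79128494e-04] 0.16742550334212036
axis pts [[279.50333997 343.15148509]
 [279.86638641 291.07242783]
 [280.1140217  256.22975672]
 [280.1988724  244.4075076 ]
 [280.48052993 205.56663605]]
```

View pics/w2.png

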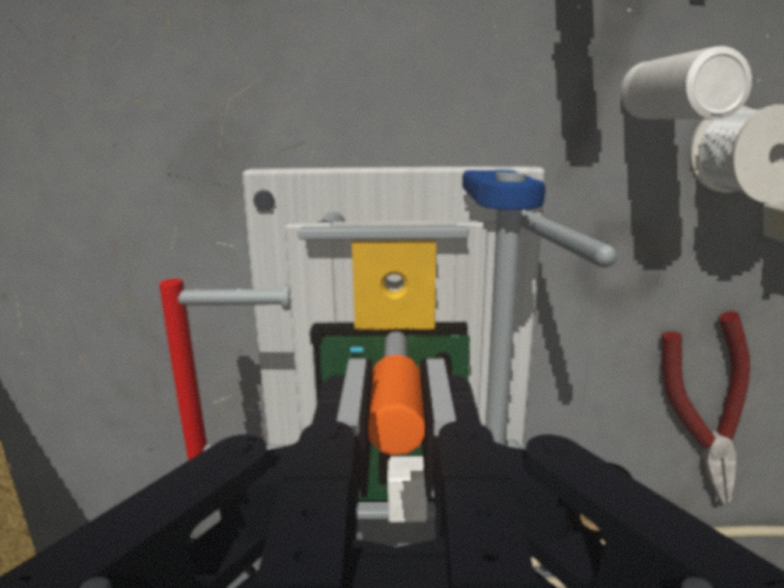

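Pin tip is at raw (283,240) and the hole at (281.8,203). Against the projected tool axis, both are offset almost equally, so they're aligned within about 0.5 mm. Going down.

```bash
python3 -m handwheel '[0,0,-25,0,1, 0,0,-45,0,1, 0,0,-55,0,1, 0,0,-58,0,1, 0,0,-61,0,1, 0,0,-64,0,1, 0,0,-67,0,1, 0,0,-70,0,1, 0,0,-72,0,1, 0,0,-72,0,1]'
```

```text
t: 7.5
tool_pos: [0.5465, -0.3083, 0.0949]
tcp_rot: [-0.0, 0.702, 0.712, -0.0]
wrist_force: [0.0, -0.0, -0.6]
finger_gap: 0.175
finger_force: 39.3
```

```bash
python3 -m handwheel '[0,0,-4,0,1, 0,0,-8,0,1, 0,0,-12,0,1, 0,0,-15,0,1, 0,0,-17,0,1, 0,0,-19,0,1, 0,0,-20,0,1, 0,0,-20,0,1, 0,0,-20,0,1, 0,0,-20,0,1]'
```

```text
t: 8.5
tool_pos: [0.5476, -0.3084, 0.0768]
tcp_rot: [0.001, 0.702, 0.712, 0.001]
wrist_force: [-0.1, 3.1, 5.5]
finger_gap: 0.168
finger_force: 40.0
```

```bash
python3 -m handwheel '[0,0,0,0,0.5, 0,0,0,0,0.5, 0,0,0,0,0.5, 0,0,10,0,0.5, 0,0,40,0,0.5, 0,0,80,0,0.5, -10,-5,105,0,0.5, -50,-25,105,0,0.5, -85,-45,105,0,0.5, -115,-60,105,0,0.5]'
python3 - <<'E'
from h import *
for i in range(4): ctrl.camera('top')
s=ctrl.read_state();print(s['tool_pos'],s['tcp_rot'],s['finger_gap'])
c=cam('wrist');snap('wrist','w3',s=1.4);T=s['tool_pos']
np.save('w3.npy',np.array([*c[2],*c[3]]))
print(proj(c,[[.4325,-.313,.06],[.4325,-.424,.06],[T[0],T[1],.06],[.547,-.308,.102]]))
E
```

```text
t: 9.5
tool_pos: [0.4302, -0.3693, 0.1815]
tcp_rot: [0.001, 0.702, 0.712, -0.0]
wrist_force: [0.8, -1.2, -0.4]
finger_gap: 0.497
finger_force: 0.0
[ 0.43121604 -0.36888666  0.18098787] [5.04242626e-04 7.02654866e-01 7.11530633e-01 2.09411641e-04] 0.49853637783686094
[[283.61811121 119.79457441]
 [281.60900458 264.12276683]
 [280.80711405 196.7332668 ]
 [474.28413267 122.03571933]]
```

View pics/w3.png

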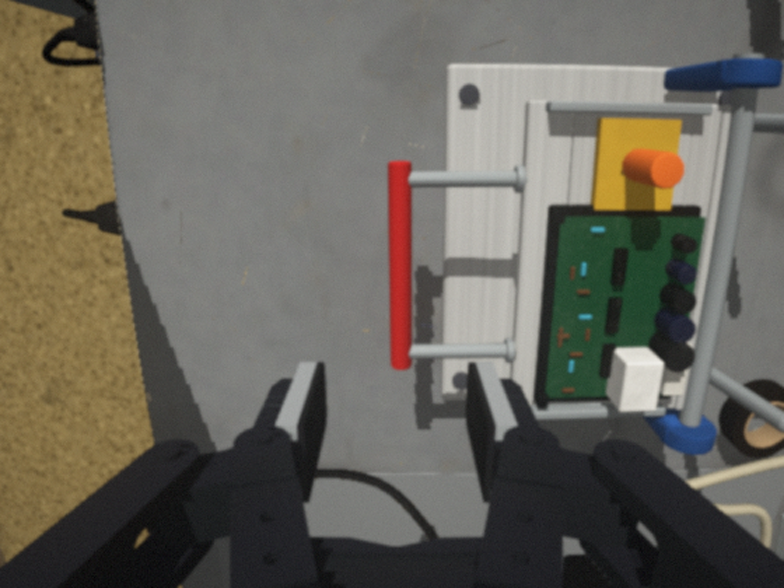

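The pin sits fully home, with its knob on the tongue. Bar ends are at raw (285.7,116.4) and (285.7,262.9), about 1–2 mm +x of the gripper centre. Now I'll descend, grip the bar and work out the arc.

```bash
python3 -m handwheel '[1,1,-35,0,0.5, 1,1,-70,0,0.5, 1,1,-105,0,0.5, 1,1,-130,0,0.5, 1,1,-139,0,0.5, 1,1,-139,0,0.5, 1,1,-139,0,1, 1,1,-139,0,1, 1,1,-139,0,1, 1,1,-139,0,1]' 40 && python3 -m handwheel '[0,0,0,0,1, 0,0,0,0,1, 0,0,0,0,1, 0,0,0,0,1, 0,0,0,0,1, 0,0,0,0,1, 0,0,0,0,1, 0,0,0,0,1, 0,0,0,0,1, 0,0,0,0,1]'
python3 - <<'E'
import numpy as np
f=lambda th:np.array([170*(1-np.cos(th))-6*np.sin(th),170*np.sin(th)+6*(1-np.cos(th))])
A=np.radians([0,34,64,84])
for a,b in zip(A,[*A[1:],np.pi/2]):
    print(np.degrees(b),[list((f(a+(b-a)*k/10)-f(a)).round(1)) for k in range(1,11)])
E
```

```text
t: 10.75
tool_pos: [0.4335, -0.3685, 0.0433]
tcp_rot: [0.002, 0.702, 0.712, -0.0]
wrist_force: [-1.7, 0.4, 6.9]
finger_gap: 0.121
finger_force: 39.4
t: 11.75
tool_pos: [0.4335, -0.3685, 0.0433]
tcp_rot: [0.002, 0.702, 0.712, 0.0]
wrist_force: [-1.2, 0.7, 6.6]
finger_gap: 0.121
finger_force: 39.3
34.0 [[np.float64(-0.1), np.float64(10.1)], [np.float64(0.5), np.float64(20.2)], [np.float64(1.6), np.float64(30.2)], [np.float64(3.4), np.float64(40.1)], [np.float64(5.7), np.float64(50.0)], [np.float64(8.6), np.float64(59.6)], [np.float64(12.0), np.float64(69.1)], [np.float64(16.1), np.float64(78.4)], [np.float64(20.6), np.float64(87.4)], [np.float64(25.7), np.float64(96.1)]]
64.0 [[np.float64(4.9), np.float64(7.4)], [np.float64(10.2), np.float64(14.6)], [np.float64(15.9), np.float64(21.5)], [np.float64(21.9), np.float64(28.0)], [np.float64(28.2), np.float64(34.3)], [np.float64(34.9), np.float64(40.2)], [np.float64(41.9), np.float64(45.7)], [np.float64(49.1), np.float64(50.9)], [np.float64(56.6), np.float64(55.7)], [np.float64(64.4), np.float64(60.1)]]
84.0 [[np.float64(5.3), np.float64(2.7)], [np.float64(10.7), np.float64(5.2)], [np.float64(16.1), np.float64(7.5)], [np.float64(21.7), np.float64(9.7)], [np.float64(27.3), np.float64(11.6)], [np.float64(33.0), np.float64(13.3)], [np.float64(38.7), np.float64(14.9)], [np.float64(44.5), np.float64(16.2)], [np.float64(50.3), np.float64(17.3)], [np.float64(56.2), np.float64(18.3)]]
90.0 [[np.float64(1.8), np.float64(0.2)], [np.float64(3.5), np.float64(0.5)], [np.float64(5.3), np.float64(0.7)], [np.float64(7.1), np.float64(0.8)], [np.float64(8.8), np.float64(1.0)], [np.float64(10.6), np.float64(1.2)], [np.float64(12.4), np.float64(1.3)], [np.float64(14.2), np.float64(1.4)], [np.float64(16.0), np.float64(1.5)], [np.float64(17.7), np.float64(1.6)]]
```

```bash
python3 -m handwheel '[0,0,12,0,1, 0.5,0,22,0,1, 1.6,0,32,0,1, 3.4,0,42,0,1, 5.7,0,52,0,1, 8.6,0,62,0,1, 12,0,71,0,1, 16,0,80,0,1, 20.6,0,89,0,1, 25.7,0,98,0,1]'
```

```text
t: 12.75
tool_pos: [0.4575, -0.3678, 0.1398]
tcp_rot: [-0.0, 0.702, 0.712, -0.001]
wrist_force: [-0.2, -5.1, -4.1]
finger_gap: 0.119
finger_force: 38.9
```

```bash
python3 -m handwheel '[0,0,0,0,1, 2,0,3,0,1, 7,0,10.5,0,1, 12,0,17,0,1, 18,0,24,0,1, 25,0,31,0,1, 32,0,37.5,0,1, 39.5,0,44,0,1, 47,0,49.5,0,1, 54,0,54,0,1]'
python3 - <<'E'
from h import *
ctrl.camera('top');s=ctrl.read_state();print(s['tool_pos'],s['wrist_force'])
E
```

```text
t: 13.75
tool_pos: [0.5087, -0.3668, 0.1956]
tcp_rot: [-0.003, 0.702, 0.712, -0.002]
wrist_force: [-13.2, 3.3, 17.7]
finger_gap: 0.121
finger_force: 40.3
[ 0.51064246 -0.36678572  0.19687453] [-11.27393088   3.54404089  15.74334497]
```

```bash
python3 -m handwheel '[0,0,2,0,1, 2,0,5,0,1, 8,0,9,0,1, 14,0,12.5,0,1, 21,0,16,0,1, 28,0,19,0,1, 35,0,21.5,0,1, 42,0,23.5,0,1, 49,0,25.5,0,1, 55,0,27,0,1]'
python3 - <<'E'
from h import *
for i in range(3):ctrl.camera('top')
s=ctrl.read_state();print(s['tool_pos'],s['wrist_force'])
E
```

```text
t: 14.8
tool_pos: [0.5678, -0.3656, 0.2208]
tcp_rot: [-0.001, 0.702, 0.712, 0.001]
wrist_force: [-3.1, 3.9, 5.5]
finger_gap: 0.118
finger_force: 41.3
[ 0.56808271 -0.36562141  0.22084843] [-2.42221373  5.675313    5.24748402]
```

```bash
python3 -m handwheel '[3,0,0.6,0,1, 6,0,1.2,0,1, 10,0,2,0,1, 14,0,2.6,0,1, 18,0,3,0,1, 22,0,3.4,0,1, 25,0,3.8,0,1, 28,0,4,0,1, 29,0,4,0,1, 29,0,4,0,1]'
python3 - <<'E'
from h import *
for i in range(4):ctrl.camera('top')
s=ctrl.read_state();print(s['tool_pos'],s['wrist_force'],s['ft_torque'],s['finger_force'])
snap('top','t4');snap('wrist','w4');snap('scene','s4')
c=cam('top')
P=[[.5975,-.367+y,.236] for y in(-.056,.056)]+[[.6035,-.367+y,.066] for y in(-.09,.09)];print(proj(c,P))
P=cv2.imread
o=np.zeros((600,800,3),np.uint8)
o[:,:400]=cv2.resize(P('pics/raw_t4.png')[170:290,330:410],(400,600),interpolation=cv2.INTER_CUBIC)
o[:300,400:]=cv2.resize(P('pics/raw_w4.png'),(400,300))
o[300:,400:]=cv2.resize(P('pics/raw_s4.png')[110:230,300:460],(400,300),interpolation=cv2.INTER_CUBIC)
cv2.imwrite('pics/c4.png',o)
E
```

```text
t: 15.95
tool_pos: [0.5969, -0.3651, 0.2241]
tcp_rot: [-0.001, 0.702, 0.712, 0.001]
wrist_force: [-1.6, 5.1, 4.6]
finger_gap: 0.121
finger_force: 41.6
[ 0.59679439 -0.36503213  0.22408157] [-1.35162398  4.32536896  4.50113944] [0.8853992  0.53821659 0.02315675] 41.565003991127014
[[416.11727091 195.98735378]
 [364.12744357 196.48088973]
 [411.57304384 203.87131419]
 [339.32992164 204.55298446]]
```

View pics/c4.png

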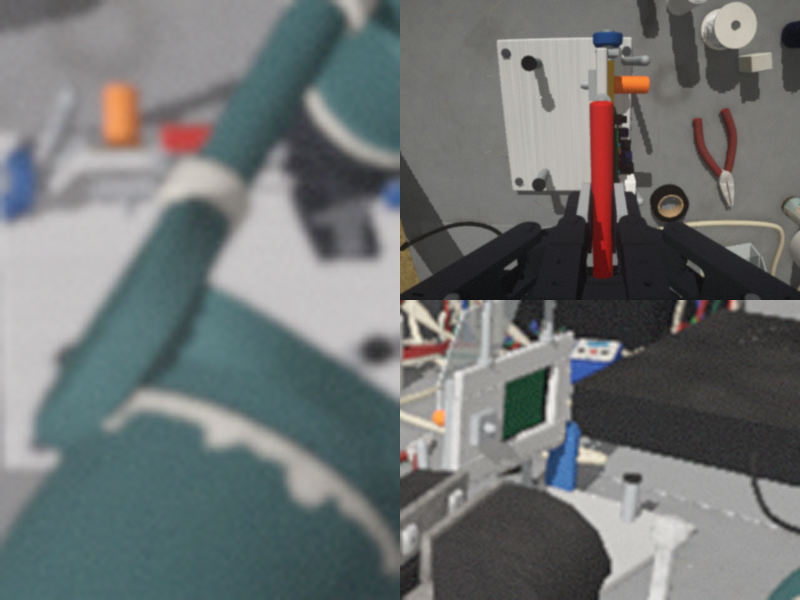

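The flap stands upright with the pin home (orange knob seated on the tongue, at (630,85) in the composite). TCP travel of 163.3 mm against 164 mm nominal puts it at about 1.57 rad. Forces are small and the arm is at rest.

```bash
python3 -c "
from station import ctrl
s=ctrl.read_state();print(s['t'],s['finger_force'],s['tool_pos'],abs(s['joint_velocities']).max());print(ctrl.job_done())"
```

```text
16.3 41.564456820487976 [ 0.59676231 -0.36505351  0.22406173] 0.0015769381891654409
the job is handed in; nothing more can be done
None
```

I pushed the pin fully home while the flap lay flat, then swung the flap up and handed the job in at 16.3 s with it gripped at rest at about 1.57 rad (worked out from tool travel); no verdict came back.

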